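# Unstack the finds boxes into their foam cut-outs

### The arm

A 6-joint arm with a two-finger parallel gripper is mounted at the origin on the work surface. World frame = base frame: x ahead of the robot, y to its left, z up, the work surface at z = 0. Lengths are in mm, angles in rad, forces in N, time in s.
With the tool pointing down it reaches from about 350 to 975 mm from the base axis. Payload 7.1 kg.
Tool frame: the origin (TCP) lies midway between the tips of the shut fingers; the grasp point (between the pads) lies ctrl.grip_point_offset behind it (ctrl.grip_point_offset is the distance from the TCP to the grasp point, in mm); z points along the fingers, y is the line along which they close (so a half turn about z gives the same grasp; the last joint's range is limited). The gripper opens to 88 mm and grips with 3 to 60 N. Pads are 20 mm wide; open, the fingers measure 115 mm over their backs; the gripper's body (75 mm by 178 mm) begins 61 mm behind the grasp point.
Start: joints at [1.149, 0.423, 1.63, -0, 1.089, -0.019], TCP at [244.965, 574.976, 222.675] pointing down, gripper open.
Joint ranges: [-3, 3], [-0.9, 2.11], [0.09, 2.58], [-1.31, 4.45], [0.11, 2.69], [-2.54, 2.54]. Speed limits (rad/s): [2.39, 2.39, 3.01, 3.14, 3.14, 3.14].

### API

Orientations are given as a rotation vector (axis times angle).
In Python, from workcell import ctrl gives the robot as it stands.
- The arm moves only by the tool apply_moves, never from a script. Its argument "targets" is a list of rows, each an object of numbers: "tx", "ty", "tz": the shift along the world's x, y, z in m; "spin": the turn about the world's z in degrees. In form: [{"tx": .., "ty": .., "tz": .., "spin": ..}, ...]. A call has exactly 8 rows; each row is the pose to reach, as a shift and turn from the pose commanded when the call began; what a row does not reach only later rows make up. A row lasts 1/10 s, in which the tool goes at most 50 mm and 8.59 degrees, less where a joint would pass 70% of its speed; a pose out of reach is approached as far as the arm can. A call with a gripper value outside its range is refused whole. "gripper" is the closure, from -1 (fully open) to 1 (shut), set as the call begins (left out, the last holds). The fingers move at their own pace and stop on an object; the grip force is fixed at half the most. Time passes only in rows, so rows that repeat a pose let the fingers close, or fill a call up. It gives the time, the measured TCP pose, the force, the opening and the grip force at its end, in the units of the state.
- ctrl.get_obs(): the state, without advancing time (a new reading comes with each control period).
- ctrl.get_image(name): name is "scene" or "top" or "wrist"; returns the picture (420x560x3 uint8, red, green, blue); there is no depth.
- ctrl.get_calibration(name): a dict with "fov_y" (degrees; the focal length in pixels is half the picture's height over the tangent of half this angle, whatever the lens; pixels are square), "cx", "cy" (the principal point, pixels), "rvec" (rotation vector, rad) and "tvec" (3), from world to camera coordinates, as OpenCV has them. Camera axes: x right, y down, z forward; pixel columns grow to the right and rows downward; lengths in mm; the calibration is good to about 2 mm. A picture is of the moment at which its call begins: read the wrist's pose just before it. get_calibration takes no time and is no camera call; for the wrist camera it gives the pose at the moment of the call.
- ctrl.close_job(): hands the job in; it is judged then, once.
Trained networks look in the newest picture that a camera, given by its name, has taken for a name from the list of things; names that differ only in an ending like _2 or _b are one class to them, and where a whole thing is asked for, a point or a joint stands for the part that bears it (a point fixed in the world has none). Each returns a list of dicts, best first, with "score" (0 to 1); they miss things now and then, are a little off and sometimes report something else, mostly with a low value. They report only what shows in the picture. A call takes as long as a camera call. They do not tell look-alikes from the thing itself.
- ctrl.outline_of(name, camera): "pixels" (420x560 bool, what is visible of it) and "box" ([left, top, right, bottom] in pixels, round what is visible of it).
- ctrl.pinpoint(name, camera): "uv" ([column, row] in pixels: a listed point, or the origin of a listed thing).
The state is a dict: "t": time; "qpos": joint angles; "qvel": joint speeds; "joint_torque": joint torques, N m; "ee_pos": TCP position; "orientation": TCP orientation; "ft_force": force on the tool from outside, world axes, zero at the start; "moment": the same for the moment, N m; "width": finger opening in mm; "grasp_force": force on a finger pad.
Only numpy, scipy, OpenCV 4.12 (cv2) and the standard library are available. Lean on these libraries where they do the work, as an engineer would, in place of code of your own. Each camera call takes 0.05 s, during which the arm holds its last target. There are 200 camera calls.

### The job

Take the stack of four finds containers apart from the top and pack each one upright into the empty foam cut-out of its own shape and size in the blue tray, seated on the bottom of the cut-out. Set them down gently and keep them level, never tipping or dropping one, for the finds inside are fragile, and leave the box and the tin that are already packed where they are.

Things in the scene. Friction and masses are not known exactly. Their poses are not given: they have to be found in the camera images.
- small_box: The smallest finds box: black base, clear flat lid (a dark coin shows inside), oblong, 36 mm (its x) by 22 mm (its y), 30 mm high; about 40 g. Top of the stack, on the round pot's lid. Origin at the centre of its underside, z up.
- round_pot: Round finds pot: white plastic with a clear flat lid (small beads inside), 44 mm diameter, 30 mm high; about 60 g. Third from the bottom of the stack, on the square box. Origin at the centre of its underside, z up.
- square_box: Square finds box: black base, clear flat lid (a green brooch inside), 56 by 56 mm, 30 mm high, sides along its x and y; about 110 g. Second from the bottom of the stack, on the long box. (A toothbrush and a scale bar, under 20 mm high, lie along the edges of the mat under the stack.) Origin at the centre of its underside, z up.
- long_box: Long finds box: white plastic with a clear flat lid (a rusty knife inside), 58 mm (its x) by 96 mm (its y), 34 mm high; about 160 g. Bottom of the stack, standing on a pale 3 mm mat. The containers are closed and straight-sided and simply rest on each other, roughly centred; the stack is 124 mm high. Origin at the centre of its underside, z up.
- small_cutout: Dark foam insert, 98 x 122 mm, with the smallest rectangular cut-out with a pale floor: 50 mm along its x, 36 mm along its y.  Fixed. Origin: centre of the insert's underside, 4 mm above the table, z up; the cut-out is centred on it, its floor 8 mm and the insert's top 18 mm above the origin. x runs along the 98 mm sides, y along the 122 mm sides.
- round_cutout: Dark foam insert, 98 x 122 mm, with an empty round cut-out with a pale floor, 58 mm diameter. Six inserts fill the tray, whose rim is 32 mm above the table. Fixed. Origin: centre of the insert's underside, 4 mm above the table, z up; the cut-out is centred on it, its floor 8 mm and the insert's top 18 mm above the origin. x runs along the 98 mm sides, y along the 122 mm sides.
- square_cutout: Dark foam insert, 98 x 122 mm, with an empty square cut-out with a pale floor, 70 by 70 mm, square to the insert. Fixed. Origin: centre of the insert's underside, 4 mm above the table, z up; the cut-out is centred on it, its floor 8 mm and the insert's top 18 mm above the origin. x runs along the 98 mm sides, y along the 122 mm sides.
- long_cutout: Dark foam insert, 98 x 122 mm, with the largest, oblong, empty cut-out with a pale floor: 72 mm along its x, 110 mm along its y. Fixed. Origin: centre of the insert's underside, 4 mm above the table, z up; the cut-out is centred on it, its floor 8 mm and the insert's top 18 mm above the origin. x runs along the 98 mm sides, y along the 122 mm sides.
- packed_box: White oblong finds box with a clear lid (a bone pin inside), 48 mm (its x) by 80 mm (its y), 30 mm high, already packed in one of the other two inserts of the tray (60 by 92 mm cut-out). To be left alone. Loose; origin at the centre of its underside, z up.
- packed_tin: Round steel tin with a clear lid (a brown sherd inside), 56 mm diameter, 30 mm high, already packed in the tray's last insert (68 mm round cut-out). To be left alone. Loose; origin at the centre of its underside, z up.
Not all that is in view belongs to the job. What is shaped like the round_pot but purple or red is not meant.

How it is judged:
By the outcome, as a careful person would: the job done as asked, in the order asked, and still so for the second after the job is handed in, with the robot touching nothing.
It also fails if it takes over 128 s, if anything falls off the work surface, if the arm or the gripper's body presses on something with over 40 N, if the wrist force passes 120 N, or if a joint passes its speed limit or range.

## Working session

There is one attempt and no reset: what is moved stays moved. The work goes in short steps, Python scripts to look and compute and a tool call to move; the robot and the scene stay as the last step left them, time stands still between calls to the robot, and variables do not carry over. Pictures are saved under pics/ and viewed, at most 14 in all, crops included, and the job is handed in when it is done.

Besides the shell and the picture viewer there is one more tool, called after ">>>" as name([rows], argument=value, ...), one row to a line, values as JSON. apply_moves: Moves the arm, as the interface text tells. Its arguments: {"type":"object","properties":{"targets":{"type":"array"},"gripper":{"type":"number"}},"required":["targets"]}

```bash
mkdir -p pics; cat > h.py <<'E'
import numpy as np, cv2
from workcell import ctrl
def cal(n):
    c=ctrl.get_calibration(n); f=210/np.tan(np.radians(c["fov_y"])/2)
    K=np.array([[f,0,c["cx"]],[0,f,c["cy"]],[0,0,1.]]); R=cv2.Rodrigues(np.array(c["rvec"],float))[0]
    return K,R,np.array(c["tvec"],float).ravel()
def ray(n,uv,z):
    K,R,t=cal(n); d=R.T@np.linalg.inv(K)@np.array([uv[0],uv[1],1.]); o=-R.T@t
    return (o+d*(z-o[2])/d[2])
def proj(n,p):
    K,R,t=cal(n); q=K@(R@np.array(p,float)+t); return q[:2]/q[2]
def snap(n,fn):
    im=ctrl.get_image(n); cv2.imwrite("pics/"+fn,im[...,::-1]); return im
E
python3 - <<'E'
from h import *
for n in("top","scene","wrist"): snap(n,n+"1.png"); K,R,t=cal(n); print(n,K[0,0],(-R.T@t).round(1),ctrl.get_calibration(n).keys())
o=ctrl.get_obs(); print(o, ctrl.grip_point_offset)
Z=dict(small_box=97+3,round_pot=67,square_box=37,long_box=3,small_cutout=4,round_cutout=4,square_cutout=4,long_cutout=4,packed_box=12,packed_tin=12)
for k,z in Z.items():
  for r in ctrl.pinpoint(k,"top")[:3]: print(k,round(r["score"],2),np.round(r["uv"],1),ray("top",r["uv"],z).round(1))
E
```

```text
top 400.4147967875587 [335.5  -8.7 962.2] dict_keys(['fov_y', 'cx', 'cy', 'rvec', 'tvec'])
scene 398.93612555133166 [ 913.6 -251.2  715.7] dict_keys(['fov_y', 'cx', 'cy', 'rvec', 'tvec'])
wrist 352.5160125052476 [184.8 600.3 384.7] dict_keys(['fov_y', 'cx', 'cy', 'rvec', 'tvec'])
{'t': 0.15, 'qpos': array([ 1.14903967e+00,  4.23664505e-01,  1.63048409e+00, -1.50089539e-05,
        1.08862533e+00, -1.89905986e-02]), 'qvel': array([-0.00055708, -0.00230087, -0.00416962,  0.00263444, -0.00010806,
       -0.00043769]), 'joint_torque': array([-3.82088729e-04, -5.44980848e+01, -2.73918951e+01,  6.44223159e-02,
        2.04083032e-02, -9.41932808e-05]), 'ee_pos': array([244.77761721, 574.60853884, 222.09270536]), 'orientation': array([-6.28335936e-01, -3.07786520e+00,  1.81508854e-03]), 'ft_force': array([ 0.20098369,  0.31955319, -0.11377563]), 'moment': array([-0.01810343, -0.02060799,  0.00022725]), 'grasp_force': 0.0, 'width': 87.70077912852491} 18.700000000000003
small_box 0.7 [382.4 208.8] [ 446.4 -227.2  100. ]
round_pot 0.87 [367.6 289.6] [ 270.8 -203.1   67. ]
round_pot 0.71 [382.7 210.6] [ 446.6 -236.2   67. ]
round_pot 0.7 [405.5 300.6] [ 249.5 -285.9   67. ]
square_box 0.62 [377.3 217. ] [ 435.1 -231.4   37. ]
long_box 0.94 [374.7 220. ] [ 431.3 -233.4    3. ]
small_cutout 0.69 [195.8 151.4] [588.3 204.9   4. ]
round_cutout 0.78 [192.1 184.8] [505.  209.8   4. ]
round_cutout 0.56 [193.7 149.5] [593.  210.3   4. ]
square_cutout 0.95 [241.9 192.2] [490.1  87.9   4. ]
long_cutout 0.91 [193.9 150.2] [591.2 209.7   4. ]
long_cutout 0.25 [370.6 218.6] [ 434.3 -223.3    4. ]
packed_box 0.92 [140.8 181.1] [509.4 332.7  12. ]
packed_tin 0.8 [244.9 148.4] [596.7  83.8  12. ]
```

View pics/top1.png

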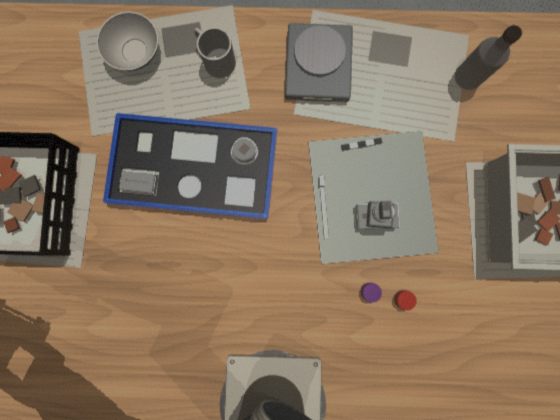

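View pics/scene1.png

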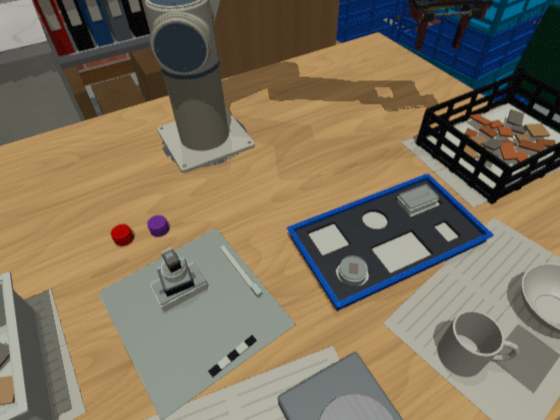

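The top view shows the stack at about (378,214). The tray holds the small (145,142), long (194,147), round (189,186) and square (240,192) cut-outs, with the tin at (245,150) and the packed box at (139,181). Next I'll look at the tray with the wrist camera, then the stack.

>>> apply_moves([
  {"tx": 0.02, "ty": -0.03, "tz": 0.01, "spin": -8},
  {"tx": 0.05, "ty": -0.065, "tz": 0.02, "spin": -16},
  {"tx": 0.085, "ty": -0.1, "tz": 0.03, "spin": -24},
  {"tx": 0.12, "ty": -0.135, "tz": 0.04, "spin": -32},
  {"tx": 0.155, "ty": -0.17, "tz": 0.05, "spin": -40},
  {"tx": 0.19, "ty": -0.205, "tz": 0.06, "spin": -48},
  {"tx": 0.225, "ty": -0.24, "tz": 0.06, "spin": -56},
  {"tx": 0.25, "ty": -0.27, "tz": 0.06, "spin": -64},
], gripper=-1)

```text
t: 1.45
ee_pos: [496.9, 303.2, 283.4]
orientation: [2.171, 2.27, 0.003]
ft_force: [0.6, 0.8, -0.8]
width: 87.5
grasp_force: 0.0
```

```bash
python3 - <<'E'
from h import *
o=ctrl.get_obs();print(o["t"],o["ee_pos"],o["orientation"]); K,R,t=cal("wrist"); print(R.round(3),(-R.T@t).round(1))
for n,p in dict(a=(590,210,12),b=(505,210,12),stack=(436,-232,120)).items(): print(proj("wrist",p))
E
```

```text
1.45 [496.94662362 303.19763375 283.44609992] [2.17106843 2.26972864 0.00253474]
[[ 0.999  0.045  0.002]
 [ 0.043 -0.968  0.245]
 [ 0.013 -0.245 -0.969]] [495.3 369.3 446.1]
[341.74287741 250.6961205 ]
[276.82402306 248.01758829]
[209.49580217 591.89478812]
```

>>> apply_moves([
  {"tx": 0.01, "ty": -0.01, "tz": 0, "spin": 0},
  {"tx": 0.03, "ty": -0.03, "tz": 0, "spin": 0},
  {"tx": 0.045, "ty": -0.05, "tz": 0, "spin": 0},
  {"tx": 0.05, "ty": -0.055, "tz": 0, "spin": 0},
  {"tx": 0.05, "ty": -0.055, "tz": 0, "spin": 0},
  {"tx": 0.05, "ty": -0.055, "tz": 0, "spin": 0},
  {"tx": 0.05, "ty": -0.055, "tz": 0, "spin": 0},
  {"tx": 0.05, "ty": -0.055, "tz": 0, "spin": 0},
])

```text
t: 2.25
ee_pos: [544.3, 250.9, 282.7]
orientation: [-2.162, -2.279, 0.0]
ft_force: [-0.4, -0.4, 0.4]
width: 87.5
grasp_force: 0.0
```

```bash
python3 - <<'E'
from h import *
im=snap("wrist","tray.png")
Z=dict(small_cutout=4,round_cutout=4,square_cutout=4,long_cutout=4,packed_box=12,packed_tin=12)
for k,z in Z.items():
  for r in ctrl.pinpoint(k,"wrist")[:2]: print(k,round(r["score"],2),np.round(r["uv"],1),ray("wrist",r["uv"],z).round(1))
# pale floors
g=cv2.cvtColor(im,cv2.COLOR_RGB2GRAY); s=cv2.cvtColor(im,cv2.COLOR_RGB2HSV)[...,1]
m=((g>130)&(s<60)).astype(np.uint8); 
for c in cv2.findContours(m,cv2.RETR_EXTERNAL,cv2.CHAIN_APPROX_NONE)[0]:
  if cv2.contourArea(c)>300:
    w=np.array([ray("wrist",p[0],12)[:2] for p in c],np.float32)
    if abs(w[:,0].mean()-548)<140 and abs(w[:,1].mean()-207)<210: print(cv2.minAreaRect(w),c.mean((0,1)))
E
```

```text
small_cutout 0.95 [333.1 113.3] [611.7 330.2   4. ]
round_cutout 0.61 [241. 202.] [503.9 214.6   4. ]
square_cutout 0.93 [234.1 290.5] [498.   89.7   4. ]
long_cutout 0.75 [315.8 212.3] [601.  205.7   4. ]
packed_box 0.62 [248.1 107. ] [510.  331.4  12. ]
packed_tin 0.78 [303.2 299.2] [592.6  85.5  12. ]
((596.745849609375, 94.71958923339844), (55.6832160949707, 35.46329879760742), 2.91638445854187) [309.51923077 294.53846154]
((494.2042236328125, 95.53305053710938), (54.51805877685547, 70.22361755371094), 87.3088607788086) [229.66666667 287.99404762]
((502.3924560546875, 212.2515411376953), (55.68931198120117, 55.73504638671875), 2.9315502643585205) [238.91338583 204.40944882]
((600.7061157226562, 205.7555694580078), (109.5750503540039, 71.15328216552734), 85.86035919189453) [316.34686347 211.91143911]
((609.6587524414062, 327.7945861816406), (37.06694030761719, 49.222320556640625), 85.73352813720703) [331.70714286 114.19285714]
((511.4278259277344, 335.1028137207031), (92.82042694091797, 60.58249282836914), 85.48790740966797) [249.18846154 102.50384615]
```

View pics/tray.png

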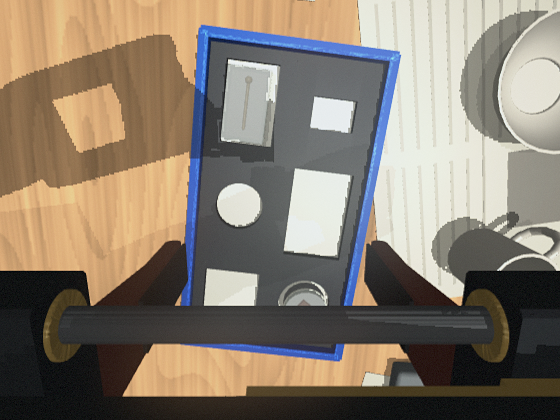

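The wrist view of the tray shows the small cut-out at (332,114), long (316,212), round (239,204) and square (230,288, partly hidden). They fit the 98 x 122 grid at a yaw of about -4.2°. Now the stack.

>>> apply_moves([
  {"tx": -0.005, "ty": -0.02, "tz": 0, "spin": 0},
  {"tx": -0.01, "ty": -0.06, "tz": 0, "spin": 0},
  {"tx": -0.02, "ty": -0.105, "tz": 0, "spin": 0},
  {"tx": -0.03, "ty": -0.15, "tz": 0, "spin": 0},
  {"tx": -0.04, "ty": -0.195, "tz": 0, "spin": 0},
  {"tx": -0.05, "ty": -0.24, "tz": 0, "spin": 0},
  {"tx": -0.06, "ty": -0.28, "tz": 0, "spin": 0},
  {"tx": -0.07, "ty": -0.32, "tz": 0, "spin": 0},
])

```text
t: 3.4
ee_pos: [473.5, -72.3, 282.8]
orientation: [2.164, 2.277, -0.0]
ft_force: [0.8, -0.1, 0.5]
width: 87.6
grasp_force: 0.0
```

>>> apply_moves([
  {"tx": -0.01, "ty": -0.04, "tz": 0, "spin": 0},
  {"tx": -0.02, "ty": -0.08, "tz": 0, "spin": 0},
  {"tx": -0.03, "ty": -0.12, "tz": 0, "spin": 0},
  {"tx": -0.035, "ty": -0.15, "tz": 0, "spin": 0},
  {"tx": -0.035, "ty": -0.165, "tz": 0, "spin": 0},
  {"tx": -0.035, "ty": -0.17, "tz": 0, "spin": 0},
  {"tx": -0.035, "ty": -0.17, "tz": 0, "spin": 0},
  {"tx": -0.035, "ty": -0.17, "tz": 0, "spin": 0},
])

```text
t: 4.2
ee_pos: [440.0, -239.1, 282.5]
orientation: [-2.163, -2.278, -0.0]
ft_force: [0.5, -0.7, -0.2]
width: 87.9
grasp_force: 0.0
```

```bash
python3 - <<'E'
from h import *
im=snap("wrist","stack.png"); print(ctrl.get_obs()["ee_pos"])
Z=dict(small_box=97,round_pot=67,square_box=37,long_box=3)
for k,z in Z.items():
  for r in ctrl.pinpoint(k,"wrist")[:2]: print(k,round(r["score"],2),np.round(r["uv"],1),ray("wrist",r["uv"],z).round(1))
  for r in ctrl.outline_of(k,"wrist")[:2]:
    p=np.argwhere(r["pixels"])[:,::-1]; w=np.array([ray("wrist",q,z+30+4*(k=="long_box"))[:2] for q in p],np.float32); print("  ",round(r["score"],2),r["box"],cv2.minAreaRect(w))
cv2.imwrite("pics/stackc.png",cv2.resize(im[60:300,130:450],None,fx=2.4,fy=2.4,interpolation=2)[...,::-1])
E
```

```text
[ 440.07450434 -238.91989538  282.5812563 ]
small_box 0.76 [279.8 185.5] [ 445.9 -234.3   97. ]
round_pot 0.96 [280.8 177.7] [ 447.2 -231.2   67. ]
round_pot 0.75 [122.9 213.7] [ 274.6 -280.6   67. ]
   0.97 [258.3, 156.8, 297.6, 205.7] ((441.12762451171875, -231.1374969482422), (45.64414596557617, 36.6390495300293), 82.50995635986328)
   0.82 [97.0, 200.3, 144.1, 236.2] ((283.8605041503906, -277.31512451171875), (45.96747589111328, 37.06163024902344), 44.215354919433594)
square_box 0.59 [277.3 176.1] [ 443.7 -234.5   37. ]
   0.92 [246.1, 152.1, 304.9, 209.8] ((441.6580505371094, -234.09324645996094), (58.04042053222656, 56.06258773803711), 86.12897491455078)
   0.87 [251.4, 133.3, 300.9, 218.6] ((442.1582336425781, -235.09483337402344), (57.30588912963867, 96.15182495117188), 3.0221076011657715)
```

View pics/stackc.png

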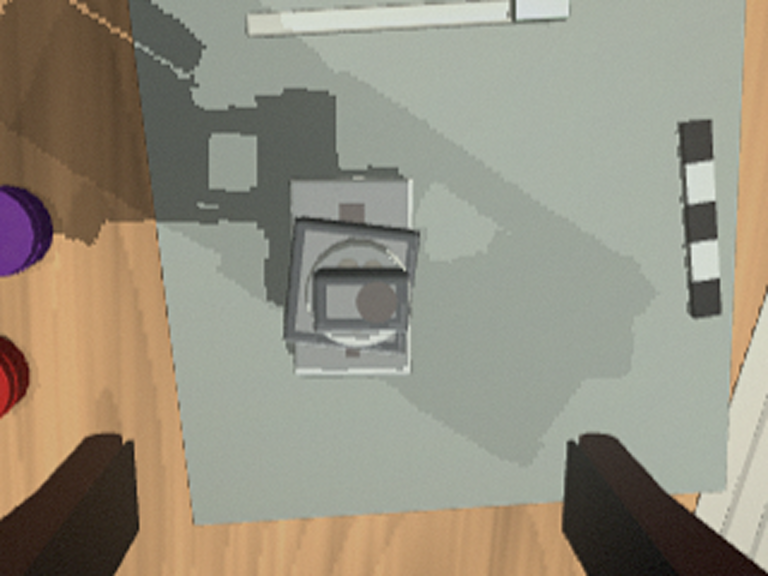

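The stack view, measured in the crop, shows the small lid centred at (361,301), the pot ring at (358,290), the square turned a little clockwise and the long box close to straight. I'll work out the small lid precisely.

```bash
python3 - <<'E'
from h import *
c=lambda u,v,z: ray("wrist",(130+u/2.4,60+v/2.4),z)[:2].round(1)
P=[c(u,v,127) for u,v in((314,270),(408,269),(405,331),(316,333))]
print("small",P,np.mean(P,0), np.degrees(np.arctan2(*(P[1]-P[0])[::-1])),np.degrees(np.arctan2(*(P[2]-P[3])[::-1])))
print("pot l,r,t", [c(u,v,97) for u,v in((304,293),(410,293),(358,238),(358,348))])
P=[c(u,v,67) for u,v in((297,219),(418,232),(406,350),(286,340))]; print("sq",P,np.mean(P,0))
P=[c(u,v,37) for u,v in((291,179),(412,180),(410,374),(294,374))]; print("long",P,np.mean(P,0))
E
```

```text
small [array([ 427.4, -218.9]), array([ 462.8, -216.7]), array([ 463.3, -240.6]), array([ 429.1, -243.1])] [ 445.65  -229.825] 3.556181094255142 4.180851729898372
pot l,r,t [array([ 422.6, -233. ]), array([ 466.6, -230.7]), array([ 443.8, -209.1]), array([ 446.3, -255.3])]
sq [array([ 416.9, -205.2]), array([ 470.7, -208.1]), array([ 469.1, -262.1]), array([ 413.8, -260.2])] [ 442.625 -233.9  ]
long [array([ 411.7, -189.2]), array([ 468.7, -186.7]), array([ 474.3, -281.3]), array([ 416.5, -284.3])] [ 442.8   -235.375]
```

>>> apply_moves([
  {"tx": 0.003, "ty": 0.005, "tz": -0.02, "spin": 0.5},
  {"tx": 0.0056, "ty": 0.01, "tz": -0.055, "spin": 1},
  {"tx": 0.0056, "ty": 0.01, "tz": -0.09, "spin": 1},
  {"tx": 0.0056, "ty": 0.01, "tz": -0.12, "spin": 1},
  {"tx": 0.0056, "ty": 0.01, "tz": -0.145, "spin": 1},
  {"tx": 0.0056, "ty": 0.01, "tz": -0.16, "spin": 1},
  {"tx": 0.0056, "ty": 0.01, "tz": -0.169, "spin": 1},
  {"tx": 0.0056, "ty": 0.01, "tz": -0.1707, "spin": 1},
])

```text
t: 5.45
ee_pos: [445.2, -229.8, 111.2]
orientation: [-2.143, -2.295, 0.001]
ft_force: [-0.8, 1.3, 0.6]
width: 87.9
grasp_force: 0.0
```

>>> apply_moves([
  {"tx": 0, "ty": 0, "tz": 0, "spin": 0},
  {"tx": 0, "ty": 0, "tz": 0, "spin": 0},
  {"tx": 0, "ty": 0, "tz": 0, "spin": 0},
  {"tx": 0, "ty": 0, "tz": 0, "spin": 0},
  {"tx": 0, "ty": 0, "tz": 0, "spin": 0},
  {"tx": 0, "ty": 0, "tz": 0, "spin": 0},
  {"tx": 0, "ty": 0, "tz": 0, "spin": 0},
  {"tx": 0, "ty": 0, "tz": 0, "spin": 0},
], gripper=1)

```text
t: 6.25
ee_pos: [445.5, -230.0, 112.1]
orientation: [-2.144, -2.296, 0.0]
ft_force: [-0.8, 0.9, 1.9]
width: 35.5
grasp_force: 30.0
```

>>> apply_moves([
  {"tx": 0, "ty": 0, "tz": 0.005, "spin": 0},
  {"tx": 0, "ty": 0, "tz": 0.02, "spin": 0},
  {"tx": 0, "ty": 0, "tz": 0.045, "spin": 0},
  {"tx": 0.003, "ty": 0.01, "tz": 0.065, "spin": 0},
  {"tx": 0.01, "ty": 0.035, "tz": 0.075, "spin": 0},
  {"tx": 0.02, "ty": 0.07, "tz": 0.08, "spin": -1},
  {"tx": 0.032, "ty": 0.11, "tz": 0.08, "spin": -2},
  {"tx": 0.045, "ty": 0.152, "tz": 0.08, "spin": -3},
])

```text
t: 7.05
ee_pos: [490.9, -76.9, 192.7]
orientation: [2.205, 2.237, 0.001]
ft_force: [-0.7, -1.0, 0.4]
width: 35.8
grasp_force: 30.0
```

>>> apply_moves([
  {"tx": 0.013, "ty": 0.042, "tz": 0, "spin": -0.5},
  {"tx": 0.026, "ty": 0.086, "tz": 0, "spin": -1},
  {"tx": 0.039, "ty": 0.13, "tz": 0, "spin": -2},
  {"tx": 0.052, "ty": 0.174, "tz": 0, "spin": -3},
  {"tx": 0.065, "ty": 0.218, "tz": 0, "spin": -4},
  {"tx": 0.078, "ty": 0.262, "tz": 0, "spin": -5},
  {"tx": 0.09, "ty": 0.302, "tz": 0, "spin": -5},
  {"tx": 0.1, "ty": 0.336, "tz": 0, "spin": -5},
])

```text
t: 7.85
ee_pos: [590.8, 260.4, 192.1]
orientation: [-2.298, -2.142, -0.0]
ft_force: [0.4, -0.4, -1.9]
width: 35.5
grasp_force: 30.0
```

>>> apply_moves([
  {"tx": 0.008, "ty": 0.028, "tz": -0.01, "spin": 0},
  {"tx": 0.014, "ty": 0.05, "tz": -0.025, "spin": 0},
  {"tx": 0.018, "ty": 0.063, "tz": -0.045, "spin": 0},
  {"tx": 0.019, "ty": 0.068, "tz": -0.065, "spin": 0},
  {"tx": 0.019, "ty": 0.07, "tz": -0.085, "spin": 0},
  {"tx": 0.019, "ty": 0.07, "tz": -0.1, "spin": 0},
  {"tx": 0.019, "ty": 0.07, "tz": -0.11, "spin": 0},
  {"tx": 0.019, "ty": 0.07, "tz": -0.115, "spin": 0},
])

```text
t: 8.65
ee_pos: [609.1, 327.2, 75.9]
orientation: [-2.299, -2.14, 0.002]
ft_force: [-0.7, 0.7, -0.0]
width: 35.9
grasp_force: 30.0
```

```bash
python3 - <<'E'
from h import *
im=snap("wrist","w4.png"); o=ctrl.get_obs(); print(o["ee_pos"],o["orientation"],o["width"],proj("wrist",(609.7,327.6,12)),proj("wrist",(500,212,12)))
snap("top","t4.png")
E
```

```text
[609.12212759 327.24256821  75.73116053] [-2.29932139 -2.14016998  0.00239415] 35.94051749656605 [273.86114695 223.48479479] [140.03380977 380.16900218]
```

View pics/w4.png

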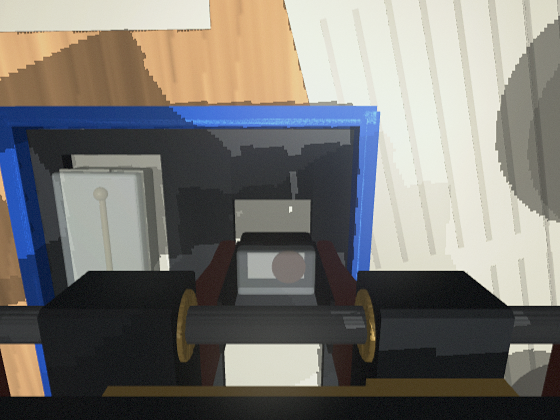

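The wrist view shows the small cut-out floor at columns 235–311, centred on column 273. The box at 237–315 is above it and lined up, so I'll lower it.

>>> apply_moves([
  {"tx": 0, "ty": 0, "tz": -0.008, "spin": 0},
  {"tx": 0, "ty": 0, "tz": -0.02, "spin": 0},
  {"tx": 0, "ty": 0, "tz": -0.031, "spin": 0},
  {"tx": 0, "ty": 0, "tz": -0.039, "spin": 0},
  {"tx": 0, "ty": 0, "tz": -0.044, "spin": 0},
  {"tx": 0, "ty": 0, "tz": -0.047, "spin": 0},
  {"tx": 0, "ty": 0, "tz": -0.049, "spin": 0},
  {"tx": 0, "ty": 0, "tz": -0.0495, "spin": 0},
])

```text
t: 9.55
ee_pos: [609.6, 328.0, 27.4]
orientation: [2.299, 2.141, 0.0]
ft_force: [-0.0, 0.0, 0.3]
width: 35.6
grasp_force: 30.0
```

>>> apply_moves([
  {"tx": 0, "ty": 0, "tz": -0.0002, "spin": 0},
  {"tx": 0, "ty": 0, "tz": -0.0004, "spin": 0},
  {"tx": 0, "ty": 0, "tz": -0.0006, "spin": 0},
  {"tx": 0, "ty": 0, "tz": -0.0008, "spin": 0},
  {"tx": 0, "ty": 0, "tz": -0.0008, "spin": 0},
  {"tx": 0, "ty": 0, "tz": -0.0008, "spin": 0},
  {"tx": 0, "ty": 0, "tz": -0.0008, "spin": 0},
  {"tx": 0, "ty": 0, "tz": -0.0008, "spin": 0},
])

```text
t: 10.35
ee_pos: [609.7, 328.1, 27.1]
orientation: [2.299, 2.141, 0.001]
ft_force: [-0.8, -0.5, 6.3]
width: 35.7
grasp_force: 30.0
```

>>> apply_moves([
  {"tx": 0, "ty": 0, "tz": 0, "spin": 0},
  {"tx": 0, "ty": 0, "tz": 0, "spin": 0},
  {"tx": 0, "ty": 0, "tz": 0, "spin": 0},
  {"tx": 0, "ty": 0, "tz": 0, "spin": 0},
  {"tx": 0, "ty": 0, "tz": 0, "spin": 0},
  {"tx": 0, "ty": 0, "tz": 0.001, "spin": 0},
  {"tx": 0, "ty": 0, "tz": 0.003, "spin": 0},
  {"tx": 0, "ty": 0, "tz": 0.006, "spin": 0},
], gripper=-0.05)

```text
t: 11.15
ee_pos: [609.5, 327.9, 32.8]
orientation: [-2.299, -2.141, 0.0]
ft_force: [0.4, -0.4, -0.6]
width: 46.5
grasp_force: 0.0
```

>>> apply_moves([
  {"tx": 0, "ty": 0, "tz": 0.02, "spin": 0},
  {"tx": 0, "ty": 0, "tz": 0.055, "spin": 0},
  {"tx": 0, "ty": -0.01, "tz": 0.095, "spin": 0},
  {"tx": -0.005, "ty": -0.03, "tz": 0.13, "spin": 0},
  {"tx": -0.015, "ty": -0.065, "tz": 0.155, "spin": 0},
  {"tx": -0.027, "ty": -0.105, "tz": 0.175, "spin": 0},
  {"tx": -0.04, "ty": -0.15, "tz": 0.19, "spin": 0},
  {"tx": -0.053, "ty": -0.195, "tz": 0.197, "spin": 0},
])

```text
t: 11.95
ee_pos: [556.7, 131.8, 231.8]
orientation: [2.297, 2.141, 0.004]
ft_force: [0.4, -1.0, 0.3]
width: 45.9
grasp_force: 0.0
```

>>> apply_moves([
  {"tx": -0.014, "ty": -0.045, "tz": 0, "spin": 0},
  {"tx": -0.028, "ty": -0.09, "tz": 0, "spin": 0},
  {"tx": -0.042, "ty": -0.135, "tz": 0, "spin": 0},
  {"tx": -0.056, "ty": -0.18, "tz": 0, "spin": 0},
  {"tx": -0.07, "ty": -0.225, "tz": 0, "spin": 0},
  {"tx": -0.084, "ty": -0.27, "tz": 0, "spin": 0},
  {"tx": -0.096, "ty": -0.31, "tz": 0, "spin": 0},
  {"tx": -0.105, "ty": -0.34, "tz": 0, "spin": 0},
], gripper=-0.6)

```text
t: 12.75
ee_pos: [450.6, -209.2, 230.3]
orientation: [2.3, 2.139, 0.0]
ft_force: [0.7, -0.0, 0.6]
width: 70.1
grasp_force: 0.0
```

>>> apply_moves([
  {"tx": -0.006, "ty": -0.018, "tz": 0, "spin": 0},
  {"tx": -0.01, "ty": -0.028, "tz": 0, "spin": 0},
  {"tx": -0.012, "ty": -0.033, "tz": 0, "spin": 0},
  {"tx": -0.012, "ty": -0.033, "tz": 0, "spin": 0},
  {"tx": -0.012, "ty": -0.033, "tz": 0, "spin": 0},
  {"tx": -0.012, "ty": -0.033, "tz": 0, "spin": 0},
  {"tx": -0.012, "ty": -0.033, "tz": 0, "spin": 0},
  {"tx": -0.012, "ty": -0.033, "tz": 0, "spin": 0},
])

```text
t: 13.55
ee_pos: [439.8, -239.6, 229.7]
orientation: [2.298, 2.142, 0.0]
ft_force: [0.2, 0.5, 0.4]
width: 69.9
grasp_force: 0.0
```

```bash
python3 - <<'E'
from h import *
im=snap("wrist","stack2.png"); print(ctrl.get_obs()["ee_pos"])
Z=dict(round_pot=67,square_box=37,long_box=3)
for k,z in Z.items():
  for r in ctrl.pinpoint(k,"wrist")[:2]: print(k,round(r["score"],2),np.round(r["uv"],1),ray("wrist",r["uv"],z).round(1))
  for r in ctrl.outline_of(k,"wrist")[:2]:
    p=np.argwhere(r["pixels"])[:,::-1]; w=np.array([ray("wrist",q,z+30+4*(k=="long_box"))[:2] for q in p],np.float32); print("  ",round(r["score"],2),r["box"],cv2.minAreaRect(w))
cv2.imwrite("pics/stack2c.png",cv2.resize(im[60:300,130:450],None,fx=2.4,fy=2.4,interpolation=2)[...,::-1])
E
```

```text
[ 439.71682955 -239.67897565  229.66642036]
round_pot 0.76 [279.4 183.8] [ 445.8 -230.    67. ]
round_pot 0.59 [117.2 244.2] [ 284.  -278.3   67. ]
   0.91 [79.7, 155.9, 133.2, 201.8] ((302.5533142089844, -211.72312927246094), (35.81993865966797, 43.821502685546875), 85.94535827636719)Traceback (most recent call last):
  File "<stdin>", line 7, in <module>
  File "h.py", line 8, in ray
    K,R,t=cal(n); d=R.T@np.linalg.inv(K)@np.array([uv[0],uv[1],1.]); o=-R.T@t
          ~~~^^^
  File "h.py", line 4, in cal
    c=ctrl.get_calibration(n); f=210/np.tan(np.radians(c["fov_y"])/2)
ValueError: time passes only in moves, steps and waits
```

```bash
python3 - <<'E'
import re
s=open("h.py").read(); s=s.replace("import numpy as np, cv2","import numpy as np, cv2, functools").replace("def cal(n)","@functools.lru_cache\ndef cal(n)"); open("h.py","w").write(s)
import cv2
im=cv2.imread("pics/stack2.png"); cv2.imwrite("pics/stack2c.png",cv2.resize(im[60:300,130:450],None,fx=2.4,fy=2.4,interpolation=2))
E
```

```text
(no output)
```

View pics/stack2c.png

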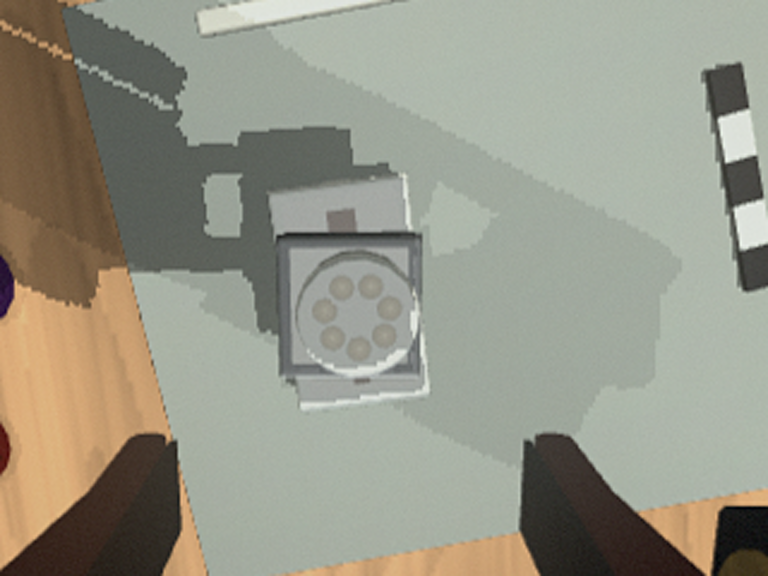

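The pot's lid ring is centred at crop (357,313). The square box is now parallel to the gripper, with corners from (276,234) to (420,376).

```bash
python3 - <<'E'
from h import *
c=lambda u,v,z: ray("wrist",(130+u/2.4,60+v/2.4),z)[:2].round(1)
print("pot",c(357,313,97), [c(u,v,97) for u,v in((295,313),(418,313),(357,251),(357,376))])
P=[c(u,v,67) for u,v in((276,234),(422,234),(420,376),(282,376))]; print("sq",P,np.mean(P,0))
P=[c(u,v,37) for u,v in((268,190),(405,174),(428,393),(301,408))]; print("long",P,np.mean(P,0))
E
```

```text
pot [ 444.8 -230.5] [array([ 422.9, -229. ]), array([ 466.4, -232.1]), array([ 446.3, -208.6]), array([ 443.2, -253.6])]
sq [array([ 415.9, -203.5]), array([ 471.6, -207.4]), array([ 468. , -263.5]), array([ 413.2, -259.6])] [ 442.175 -233.5  ]
long [array([ 411.5, -188.1]), array([ 468.2, -185.7]), array([ 473.1, -279.7]), array([ 417.1, -282.6])] [ 442.475 -234.025]
```

>>> apply_moves([
  {"tx": 0.003, "ty": 0.005, "tz": -0.02, "spin": 0},
  {"tx": 0.0052, "ty": 0.009, "tz": -0.055, "spin": 0},
  {"tx": 0.0052, "ty": 0.009, "tz": -0.085, "spin": 0},
  {"tx": 0.0052, "ty": 0.009, "tz": -0.11, "spin": 0},
  {"tx": 0.0052, "ty": 0.009, "tz": -0.128, "spin": 0},
  {"tx": 0.0052, "ty": 0.009, "tz": -0.14, "spin": 0},
  {"tx": 0.0052, "ty": 0.009, "tz": -0.1465, "spin": 0},
  {"tx": 0.0052, "ty": 0.009, "tz": -0.1477, "spin": 0},
])

```text
t: 14.5
ee_pos: [444.7, -231.0, 81.6]
orientation: [-2.299, -2.141, 0.0]
ft_force: [-0.4, 0.2, 0.3]
width: 70.6
grasp_force: 0.0
```

>>> apply_moves([
  {"tx": 0, "ty": 0, "tz": 0, "spin": 0},
  {"tx": 0, "ty": 0, "tz": 0, "spin": 0},
  {"tx": 0, "ty": 0, "tz": 0, "spin": 0},
  {"tx": 0, "ty": 0, "tz": 0, "spin": 0},
  {"tx": 0, "ty": 0, "tz": 0, "spin": 0},
  {"tx": 0, "ty": 0, "tz": 0, "spin": 0},
  {"tx": 0, "ty": 0, "tz": 0, "spin": 0},
  {"tx": 0, "ty": 0, "tz": 0, "spin": 0},
], gripper=1)

```text
t: 15.3
ee_pos: [445.0, -231.2, 82.5]
orientation: [2.299, 2.141, 0.0]
ft_force: [-1.0, 0.5, 6.3]
width: 43.6
grasp_force: 30.0
```

>>> apply_moves([
  {"tx": 0, "ty": 0, "tz": 0.003, "spin": 0},
  {"tx": 0, "ty": 0, "tz": 0.015, "spin": 0},
  {"tx": 0, "ty": 0, "tz": 0.04, "spin": 0},
  {"tx": 0.001, "ty": 0.01, "tz": 0.062, "spin": 0},
  {"tx": 0.004, "ty": 0.035, "tz": 0.075, "spin": 0},
  {"tx": 0.009, "ty": 0.072, "tz": 0.08, "spin": 0},
  {"tx": 0.015, "ty": 0.115, "tz": 0.08, "spin": 0},
  {"tx": 0.0205, "ty": 0.159, "tz": 0.08, "spin": 0},
])

```text
t: 16.1
ee_pos: [465.7, -70.9, 163.2]
orientation: [2.299, 2.139, 0.002]
ft_force: [0.1, 0.7, -1.0]
width: 43.6
grasp_force: 30.0
```

>>> apply_moves([
  {"tx": 0.006, "ty": 0.045, "tz": 0, "spin": 0},
  {"tx": 0.012, "ty": 0.09, "tz": 0, "spin": 0},
  {"tx": 0.018, "ty": 0.135, "tz": 0, "spin": 0},
  {"tx": 0.024, "ty": 0.18, "tz": 0, "spin": 0},
  {"tx": 0.029, "ty": 0.22, "tz": 0, "spin": 0},
  {"tx": 0.0335, "ty": 0.253, "tz": 0, "spin": 0},
  {"tx": 0.0365, "ty": 0.275, "tz": -0.005, "spin": 0},
  {"tx": 0.0373, "ty": 0.284, "tz": -0.015, "spin": 0},
])

```text
t: 16.9
ee_pos: [503.5, 214.3, 148.0]
orientation: [2.296, 2.143, 0.004]
ft_force: [0.2, -0.2, -0.5]
width: 42.9
grasp_force: 30.0
```

>>> apply_moves([
  {"tx": 0, "ty": 0.0005, "tz": -0.015, "spin": 0},
  {"tx": 0, "ty": 0.0005, "tz": -0.032, "spin": 0},
  {"tx": 0, "ty": 0.0005, "tz": -0.05, "spin": 0},
  {"tx": 0, "ty": 0.0005, "tz": -0.064, "spin": 0},
  {"tx": 0, "ty": 0.0005, "tz": -0.074, "spin": 0},
  {"tx": 0, "ty": 0.0005, "tz": -0.079, "spin": 0},
  {"tx": 0, "ty": 0.0005, "tz": -0.08, "spin": 0},
  {"tx": 0, "ty": 0.0005, "tz": -0.08, "spin": 0},
])

```text
t: 17.7
ee_pos: [502.8, 212.5, 67.2]
orientation: [2.299, 2.141, 0.001]
ft_force: [0.1, 0.6, -1.0]
width: 43.2
grasp_force: 30.0
```

```bash
python3 - <<'E'
from h import *
im=snap("wrist","w6.png"); o=ctrl.get_obs(); print(o["ee_pos"],o["width"],o["ft_force"],proj("wrist",(502.6,212.5,12)),proj("wrist",(502.6,212.5,70)))
E
```

```text
[502.96753446 212.58580399  67.44257212] 43.01690456037618 [ 0.39681315  0.3491543  -0.50060606] [272.21388445 227.94032598] [271.25041754 262.7425437 ]
```

View pics/w6.png

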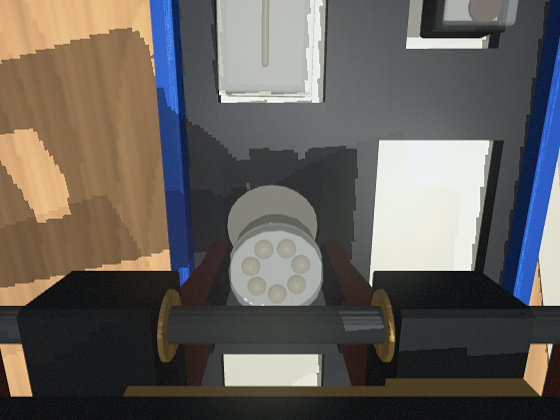

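The pot hangs centred over the round cut-out, whose floor spans columns 228–317. The small box at the upper right sits upright in its own cut-out. I'll lower the pot.

>>> apply_moves([
  {"tx": 0, "ty": 0, "tz": -0.008, "spin": 0},
  {"tx": 0, "ty": 0, "tz": -0.018, "spin": 0},
  {"tx": 0, "ty": 0, "tz": -0.027, "spin": 0},
  {"tx": 0, "ty": 0, "tz": -0.033, "spin": 0},
  {"tx": 0, "ty": 0, "tz": -0.037, "spin": 0},
  {"tx": 0, "ty": 0, "tz": -0.0385, "spin": 0},
  {"tx": 0, "ty": 0, "tz": -0.039, "spin": 0},
  {"tx": 0, "ty": 0, "tz": -0.0395, "spin": 0},
])

```text
t: 18.55
ee_pos: [502.7, 212.5, 27.6]
orientation: [2.299, 2.141, 0.001]
ft_force: [-0.1, -0.5, 0.1]
width: 43.3
grasp_force: 30.0
```

>>> apply_moves([
  {"tx": 0, "ty": 0, "tz": -0.0002, "spin": 0},
  {"tx": 0, "ty": 0, "tz": -0.0004, "spin": 0},
  {"tx": 0, "ty": 0, "tz": -0.0006, "spin": 0},
  {"tx": 0, "ty": 0, "tz": -0.0008, "spin": 0},
  {"tx": 0, "ty": 0, "tz": -0.0008, "spin": 0},
  {"tx": 0, "ty": 0, "tz": -0.0008, "spin": 0},
  {"tx": 0, "ty": 0, "tz": -0.0008, "spin": 0},
  {"tx": 0, "ty": 0, "tz": -0.0008, "spin": 0},
])

```text
t: 19.35
ee_pos: [502.7, 212.6, 27.5]
orientation: [2.299, 2.141, 0.001]
ft_force: [-2.7, -0.3, 8.6]
width: 43.2
grasp_force: 30.0
```

>>> apply_moves([
  {"tx": 0, "ty": 0, "tz": 0, "spin": 0},
  {"tx": 0, "ty": 0, "tz": 0, "spin": 0},
  {"tx": 0, "ty": 0, "tz": 0, "spin": 0},
  {"tx": 0, "ty": 0, "tz": 0, "spin": 0},
  {"tx": 0, "ty": 0, "tz": 0, "spin": 0},
  {"tx": 0, "ty": 0, "tz": 0.001, "spin": 0},
  {"tx": 0, "ty": 0, "tz": 0.003, "spin": 0},
  {"tx": 0, "ty": 0, "tz": 0.006, "spin": 0},
], gripper=-0.23)

```text
t: 20.15
ee_pos: [502.5, 212.5, 32.8]
orientation: [-2.299, -2.141, 0.0]
ft_force: [-0.2, -0.4, 0.1]
width: 54.3
grasp_force: 0.0
```

>>> apply_moves([
  {"tx": 0, "ty": 0, "tz": 0.02, "spin": 0},
  {"tx": 0, "ty": 0, "tz": 0.055, "spin": 0},
  {"tx": 0, "ty": -0.01, "tz": 0.09, "spin": 0},
  {"tx": -0.004, "ty": -0.032, "tz": 0.115, "spin": 0},
  {"tx": -0.009, "ty": -0.067, "tz": 0.135, "spin": 0},
  {"tx": -0.015, "ty": -0.11, "tz": 0.145, "spin": 0},
  {"tx": -0.021, "ty": -0.155, "tz": 0.147, "spin": 0},
  {"tx": -0.027, "ty": -0.2, "tz": 0.147, "spin": 0},
])

```text
t: 20.95
ee_pos: [475.6, 11.1, 180.8]
orientation: [2.297, 2.141, 0.002]
ft_force: [0.5, -0.1, -0.5]
width: 54.0
grasp_force: 0.0
```

>>> apply_moves([
  {"tx": -0.006, "ty": -0.045, "tz": 0, "spin": 0},
  {"tx": -0.012, "ty": -0.09, "tz": 0, "spin": 0},
  {"tx": -0.018, "ty": -0.135, "tz": 0, "spin": 0},
  {"tx": -0.025, "ty": -0.178, "tz": 0, "spin": 0},
  {"tx": -0.031, "ty": -0.215, "tz": 0, "spin": 0},
  {"tx": -0.034, "ty": -0.24, "tz": 0, "spin": 0},
  {"tx": -0.035, "ty": -0.25, "tz": 0, "spin": 0},
  {"tx": -0.0356, "ty": -0.2525, "tz": 0, "spin": 0},
], gripper=-0.8)

```text
t: 21.75
ee_pos: [439.8, -240.6, 179.8]
orientation: [2.301, 2.139, 0.0]
ft_force: [0.2, 0.6, -0.4]
width: 79.3
grasp_force: 0.0
```

```bash
python3 - <<'E'
from h import *
print(ctrl.get_obs()["ee_pos"]);cal("wrist"); im=snap("wrist","stack3.png")
for k,z in dict(square_box=67,long_box=37).items():
  for r in ctrl.outline_of(k,"wrist")[:1]:
    p=np.argwhere(r["pixels"])[:,::-1]; w=np.array([ray("wrist",q,z)[:2] for q in p],np.float32); print("  ",round(r["score"],2),r["box"],cv2.minAreaRect(w))
cv2.imwrite("pics/stack3c.png",cv2.resize(im[60:300,130:450],None,fx=2.4,fy=2.4,interpolation=2)[...,::-1])
E
```

```text
[ 439.83481065 -240.64851396  179.78511232]
   0.65 [237.7, 162.5, 311.2, 232.9] ((441.90826416015625, -232.9008026123047), (59.43799591064453, 56.49334716796875), 86.3356704711914)
   0.66 [238.6, 132.2, 313.4, 248.6] ((442.18359375, -234.35154724121094), (58.259246826171875, 98.65325927734375), 2.9938619136810303)
```

View pics/stack3c.png

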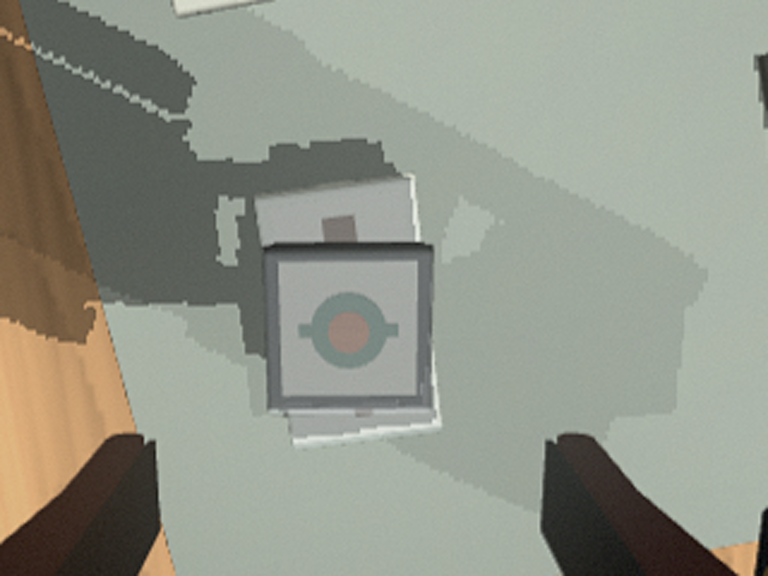

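The square box is on its own, centred at crop (348,327) and parallel to the gripper. That agrees with (442,-233).

>>> apply_moves([
  {"tx": 0.0022, "ty": 0.0067, "tz": -0.015, "spin": 0},
  {"tx": 0.0022, "ty": 0.0067, "tz": -0.045, "spin": 0},
  {"tx": 0.0022, "ty": 0.0067, "tz": -0.072, "spin": 0},
  {"tx": 0.0022, "ty": 0.0067, "tz": -0.095, "spin": 0},
  {"tx": 0.0022, "ty": 0.0067, "tz": -0.112, "spin": 0},
  {"tx": 0.0022, "ty": 0.0067, "tz": -0.122, "spin": 0},
  {"tx": 0.0022, "ty": 0.0067, "tz": -0.127, "spin": 0},
  {"tx": 0.0022, "ty": 0.0067, "tz": -0.1277, "spin": 0},
])

```text
t: 22.7
ee_pos: [442.3, -232.8, 51.9]
orientation: [-2.298, -2.142, 0.0]
ft_force: [-0.6, -0.4, -0.5]
width: 78.9
grasp_force: 0.0
```

>>> apply_moves([
  {"tx": 0, "ty": 0, "tz": 0, "spin": 0},
  {"tx": 0, "ty": 0, "tz": 0, "spin": 0},
  {"tx": 0, "ty": 0, "tz": 0, "spin": 0},
  {"tx": 0, "ty": 0, "tz": 0, "spin": 0},
  {"tx": 0, "ty": 0, "tz": 0, "spin": 0},
  {"tx": 0, "ty": 0, "tz": 0, "spin": 0},
  {"tx": 0, "ty": 0, "tz": 0, "spin": 0},
  {"tx": 0, "ty": 0, "tz": 0, "spin": 0},
], gripper=1)

```text
t: 23.5
ee_pos: [442.3, -233.5, 52.5]
orientation: [2.299, 2.14, 0.0]
ft_force: [-2.1, 0.3, 6.3]
width: 56.1
grasp_force: 30.0
```

>>> apply_moves([
  {"tx": 0, "ty": 0, "tz": 0.003, "spin": 0},
  {"tx": 0, "ty": 0, "tz": 0.015, "spin": 0},
  {"tx": 0, "ty": 0, "tz": 0.04, "spin": 0},
  {"tx": 0.001, "ty": 0.008, "tz": 0.065, "spin": 0},
  {"tx": 0.004, "ty": 0.028, "tz": 0.085, "spin": 0},
  {"tx": 0.009, "ty": 0.06, "tz": 0.097, "spin": 0},
  {"tx": 0.016, "ty": 0.1, "tz": 0.1, "spin": 0},
  {"tx": 0.023, "ty": 0.144, "tz": 0.1, "spin": 0},
])

```text
t: 24.3
ee_pos: [466.0, -88.6, 153.7]
orientation: [2.299, 2.138, 0.003]
ft_force: [1.1, -0.3, -1.1]
width: 55.4
grasp_force: 30.0
```

>>> apply_moves([
  {"tx": 0.007, "ty": 0.044, "tz": 0, "spin": 0},
  {"tx": 0.014, "ty": 0.088, "tz": 0, "spin": 0},
  {"tx": 0.02, "ty": 0.128, "tz": 0, "spin": 0},
  {"tx": 0.0255, "ty": 0.158, "tz": 0, "spin": 0},
  {"tx": 0.028, "ty": 0.174, "tz": -0.005, "spin": 0},
  {"tx": 0.0286, "ty": 0.18, "tz": -0.015, "spin": 0},
  {"tx": 0.0286, "ty": 0.18, "tz": -0.025, "spin": 0},
  {"tx": 0.0286, "ty": 0.18, "tz": -0.03, "spin": 0},
])

```text
t: 25.1
ee_pos: [492.8, 89.9, 120.8]
orientation: [-2.299, -2.14, 0.003]
ft_force: [-0.5, 0.5, -0.4]
width: 55.5
grasp_force: 30.0
```

```bash
python3 - <<'E'
from h import *
o=ctrl.get_obs(); print(o["ee_pos"],o["width"]);cal("wrist"); im=snap("wrist","w8.png")
P=lambda x,y,z: proj("wrist",(x,y,z)).round(0)
th=np.radians(-4.2);X=np.array([np.cos(th),np.sin(th)]);Y=np.array([-X[1],X[0]]);c=np.array([493.8,90.7])
print([P(*(c+35*a*X+35*b*Y),12) for a,b in((-1,1),(1,1),(1,-1),(-1,-1))],[P(*(c+35*a*X+35*b*Y),22) for a,b in((-1,1),(1,1))])
E
```

```text
[492.80920749  89.87913399 120.83728703] 55.53802527489341
[array([229., 163.]), array([320., 163.]), array([318., 249.]), array([232., 249.])] [array([227., 164.]), array([322., 164.])]
```

View pics/w8.png

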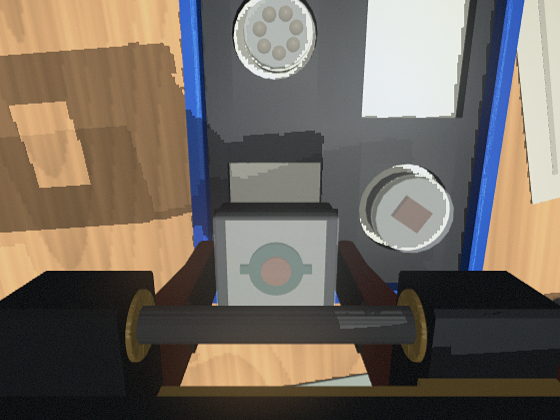

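The cut-out edges (columns 229–321, top row 163) match the prediction. The pot sits in its round cut-out at (275,38). Lowering the square box.

>>> apply_moves([
  {"tx": 0, "ty": 0, "tz": -0.012, "spin": 0},
  {"tx": 0, "ty": 0, "tz": -0.032, "spin": 0},
  {"tx": 0, "ty": 0, "tz": -0.052, "spin": 0},
  {"tx": 0, "ty": 0, "tz": -0.068, "spin": 0},
  {"tx": 0, "ty": 0, "tz": -0.08, "spin": 0},
  {"tx": 0, "ty": 0, "tz": -0.087, "spin": 0},
  {"tx": 0, "ty": 0, "tz": -0.091, "spin": 0},
  {"tx": 0, "ty": 0, "tz": -0.093, "spin": 0},
])

```text
t: 25.95
ee_pos: [493.9, 90.6, 28.8]
orientation: [2.299, 2.141, 0.0]
ft_force: [-0.6, -0.4, -0.8]
width: 55.4
grasp_force: 30.0
```

>>> apply_moves([
  {"tx": 0, "ty": 0, "tz": -0.0005, "spin": 0},
  {"tx": 0, "ty": 0, "tz": -0.001, "spin": 0},
  {"tx": 0, "ty": 0, "tz": -0.0015, "spin": 0},
  {"tx": 0, "ty": 0, "tz": -0.0018, "spin": 0},
  {"tx": 0, "ty": 0, "tz": -0.002, "spin": 0},
  {"tx": 0, "ty": 0, "tz": -0.0022, "spin": 0},
  {"tx": 0, "ty": 0, "tz": -0.0023, "spin": 0},
  {"tx": 0, "ty": 0, "tz": -0.0023, "spin": 0},
])

```text
t: 26.75
ee_pos: [494.0, 90.8, 27.5]
orientation: [2.299, 2.141, 0.001]
ft_force: [-2.2, -0.2, 10.0]
width: 55.8
grasp_force: 30.0
```

>>> apply_moves([
  {"tx": 0, "ty": 0, "tz": 0, "spin": 0},
  {"tx": 0, "ty": 0, "tz": 0, "spin": 0},
  {"tx": 0, "ty": 0, "tz": 0, "spin": 0},
  {"tx": 0, "ty": 0, "tz": 0, "spin": 0},
  {"tx": 0, "ty": 0, "tz": 0, "spin": 0},
  {"tx": 0, "ty": 0, "tz": 0.001, "spin": 0},
  {"tx": 0, "ty": 0, "tz": 0.004, "spin": 0},
  {"tx": 0, "ty": 0, "tz": 0.009, "spin": 0},
], gripper=-0.41)

```text
t: 27.55
ee_pos: [493.6, 90.6, 35.8]
orientation: [-2.299, -2.141, 0.001]
ft_force: [-0.9, 0.1, 0.1]
width: 62.1
grasp_force: 0.0
```

>>> apply_moves([
  {"tx": 0, "ty": 0, "tz": 0.02, "spin": 0},
  {"tx": 0, "ty": 0, "tz": 0.055, "spin": 0},
  {"tx": 0, "ty": -0.01, "tz": 0.085, "spin": 0},
  {"tx": -0.005, "ty": -0.032, "tz": 0.105, "spin": 1},
  {"tx": -0.01, "ty": -0.067, "tz": 0.114, "spin": 2},
  {"tx": -0.016, "ty": -0.11, "tz": 0.1143, "spin": 3},
  {"tx": -0.023, "ty": -0.155, "tz": 0.1143, "spin": 4},
  {"tx": -0.03, "ty": -0.2, "tz": 0.1143, "spin": 5},
])

```text
t: 28.35
ee_pos: [463.5, -110.8, 150.7]
orientation: [2.201, 2.24, 0.001]
ft_force: [-0.4, 0.7, -1.2]
width: 62.1
grasp_force: 0.0
```

>>> apply_moves([
  {"tx": -0.007, "ty": -0.04, "tz": 0, "spin": 1},
  {"tx": -0.014, "ty": -0.078, "tz": 0, "spin": 2},
  {"tx": -0.02, "ty": -0.108, "tz": 0, "spin": 2},
  {"tx": -0.023, "ty": -0.125, "tz": 0, "spin": 2},
  {"tx": -0.0238, "ty": -0.1307, "tz": 0, "spin": 2},
  {"tx": -0.0238, "ty": -0.1307, "tz": 0, "spin": 2},
  {"tx": -0.0238, "ty": -0.1307, "tz": 0, "spin": 2},
  {"tx": -0.0238, "ty": -0.1307, "tz": 0, "spin": 2},
], gripper=-0.85)

```text
t: 29.15
ee_pos: [440.1, -239.0, 150.0]
orientation: [-2.163, -2.278, -0.0]
ft_force: [0.2, -0.4, 0.0]
width: 81.1
grasp_force: 0.0
```

```bash
python3 - <<'E'
from h import *
print(ctrl.get_obs()["ee_pos"]);cal("wrist"); im=snap("wrist","stack4.png")
for k,z in dict(long_box=37).items():
  for r in ctrl.outline_of(k,"wrist")[:1]:
    p=np.argwhere(r["pixels"])[:,::-1]; w=np.array([ray("wrist",q,z)[:2] for q in p],np.float32); print("  ",round(r["score"],2),r["box"],cv2.minAreaRect(w))
cv2.imwrite("pics/stack4c.png",cv2.resize(im[60:300,130:450],None,fx=2.4,fy=2.4,interpolation=2)[...,::-1])
E
```

```text
[ 440.08821946 -239.04566507  150.00159568]
   0.6 [239.8, 139.4, 313.8, 258.2] ((442.1087951660156, -234.20516967773438), (57.65181350708008, 97.3056640625), 3.3448896408081055)
```

View pics/stack4c.png

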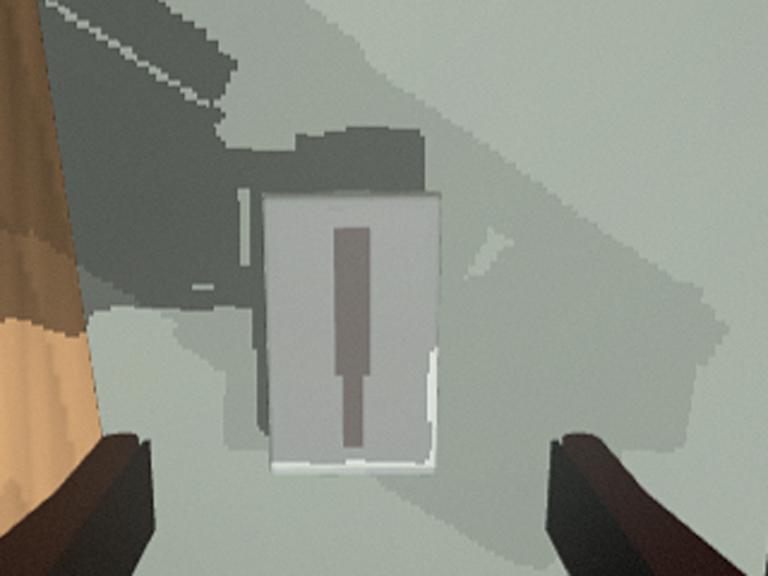

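The long box is alone, centred at crop (351,330) and square to the gripper. Grasping it.

>>> apply_moves([
  {"tx": 0.0023, "ty": 0.0057, "tz": -0.015, "spin": 0},
  {"tx": 0.0023, "ty": 0.0057, "tz": -0.045, "spin": 0},
  {"tx": 0.0023, "ty": 0.0057, "tz": -0.072, "spin": 0},
  {"tx": 0.0023, "ty": 0.0057, "tz": -0.095, "spin": 0},
  {"tx": 0.0023, "ty": 0.0057, "tz": -0.112, "spin": 0},
  {"tx": 0.0023, "ty": 0.0057, "tz": -0.122, "spin": 0},
  {"tx": 0.0023, "ty": 0.0057, "tz": -0.128, "spin": 0},
  {"tx": 0.0023, "ty": 0.0057, "tz": -0.129, "spin": 0},
])

```text
t: 30.05
ee_pos: [442.3, -234.1, 20.7]
orientation: [-2.163, -2.277, 0.0]
ft_force: [0.2, -0.4, 1.2]
width: 81.0
grasp_force: 0.0
```

>>> apply_moves([
  {"tx": 0, "ty": 0, "tz": 0, "spin": 0},
  {"tx": 0, "ty": 0, "tz": 0, "spin": 0},
  {"tx": 0, "ty": 0, "tz": 0, "spin": 0},
  {"tx": 0, "ty": 0, "tz": 0, "spin": 0},
  {"tx": 0, "ty": 0, "tz": 0, "spin": 0},
  {"tx": 0, "ty": 0, "tz": 0, "spin": 0},
  {"tx": 0, "ty": 0, "tz": 0, "spin": 0},
  {"tx": 0, "ty": 0, "tz": 0, "spin": 0},
], gripper=1)

```text
t: 30.85
ee_pos: [442.2, -234.4, 21.5]
orientation: [2.164, 2.277, -0.0]
ft_force: [-2.2, 0.7, 6.2]
width: 57.9
grasp_force: 30.0
```

>>> apply_moves([
  {"tx": 0, "ty": 0, "tz": 0.003, "spin": 0},
  {"tx": 0, "ty": 0, "tz": 0.015, "spin": 0},
  {"tx": 0, "ty": 0, "tz": 0.04, "spin": 0},
  {"tx": 0.003, "ty": 0.008, "tz": 0.067, "spin": 0},
  {"tx": 0.01, "ty": 0.028, "tz": 0.09, "spin": 0},
  {"tx": 0.021, "ty": 0.058, "tz": 0.107, "spin": -1},
  {"tx": 0.034, "ty": 0.094, "tz": 0.117, "spin": -2},
  {"tx": 0.048, "ty": 0.134, "tz": 0.12, "spin": -3},
])

```text
t: 31.65
ee_pos: [491.4, -99.6, 143.2]
orientation: [2.223, 2.216, 0.003]
ft_force: [0.4, -0.6, -1.5]
width: 57.7
grasp_force: 30.0
```

>>> apply_moves([
  {"tx": 0.0145, "ty": 0.04, "tz": 0, "spin": -1},
  {"tx": 0.029, "ty": 0.08, "tz": 0, "spin": -2},
  {"tx": 0.0435, "ty": 0.12, "tz": 0, "spin": -3},
  {"tx": 0.058, "ty": 0.16, "tz": 0, "spin": -4},
  {"tx": 0.0725, "ty": 0.2, "tz": 0, "spin": -4.2},
  {"tx": 0.086, "ty": 0.238, "tz": 0, "spin": -4.2},
  {"tx": 0.0965, "ty": 0.268, "tz": 0, "spin": -4.2},
  {"tx": 0.104, "ty": 0.289, "tz": 0, "spin": -4.2},
])

```text
t: 32.45
ee_pos: [594.7, 191.0, 141.7]
orientation: [2.301, 2.139, 0.001]
ft_force: [1.1, -0.4, -1.9]
width: 58.2
grasp_force: 30.0
```

>>> apply_moves([
  {"tx": 0.004, "ty": 0.011, "tz": 0, "spin": 0},
  {"tx": 0.006, "ty": 0.016, "tz": -0.004, "spin": 0},
  {"tx": 0.0064, "ty": 0.0171, "tz": -0.012, "spin": 0},
  {"tx": 0.0064, "ty": 0.0171, "tz": -0.021, "spin": 0},
  {"tx": 0.0064, "ty": 0.0171, "tz": -0.029, "spin": 0},
  {"tx": 0.0064, "ty": 0.0171, "tz": -0.035, "spin": 0},
  {"tx": 0.0064, "ty": 0.0171, "tz": -0.039, "spin": 0},
  {"tx": 0.0064, "ty": 0.0171, "tz": -0.04, "spin": 0},
])

```text
t: 33.25
ee_pos: [600.3, 205.4, 100.3]
orientation: [-2.303, -2.136, 0.002]
ft_force: [-0.4, 0.5, -2.0]
width: 57.8
grasp_force: 30.0
```

```bash
python3 - <<'E'
from h import *
o=ctrl.get_obs(); print(o["ee_pos"],o["orientation"],o["width"]);cal("wrist"); im=snap("wrist","w10.png")
P=lambda x,y,z: proj("wrist",(x,y,z)).round(0)
th=np.radians(-4.2);X=np.array([np.cos(th),np.sin(th)]);Y=np.array([-X[1],X[0]]);c=np.array([600.7,205.8])
print([P(*(c+36*a*X+55*b*Y),12) for a,b in((-1,1),(1,1),(1,-1),(-1,-1))],[P(*(c+36*a*X+55*b*Y),22) for a,b in((-1,1),(1,1))])
E
```

```text
[600.33138212 205.36145562 100.2550888 ] [-2.30290863e+00 -2.13619314e+00  1.54037288e-03] 57.78307263434124
[array([222., 138.]), array([325., 138.]), array([320., 283.]), array([227., 283.])] [array([220., 139.]), array([327., 138.])]
```

View pics/w10.png

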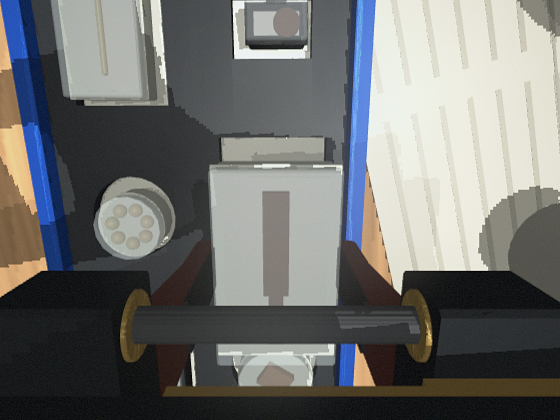

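The cut-out edges (columns 221–325, top row 138) match the prediction, and the small box sits well inside its cut-out at (272,25). Lowering the long box.

>>> apply_moves([
  {"tx": 0, "ty": 0, "tz": -0.01, "spin": 0},
  {"tx": 0, "ty": 0, "tz": -0.026, "spin": 0},
  {"tx": 0, "ty": 0, "tz": -0.041, "spin": 0},
  {"tx": 0, "ty": 0, "tz": -0.053, "spin": 0},
  {"tx": 0, "ty": 0, "tz": -0.062, "spin": 0},
  {"tx": 0, "ty": 0, "tz": -0.067, "spin": 0},
  {"tx": 0, "ty": 0, "tz": -0.0685, "spin": 0},
  {"tx": 0, "ty": 0, "tz": -0.069, "spin": 0},
])

```text
t: 34.1
ee_pos: [600.8, 205.8, 32.0]
orientation: [2.303, 2.137, 0.0]
ft_force: [0.3, 0.1, -1.3]
width: 58.3
grasp_force: 30.0
```

>>> apply_moves([
  {"tx": 0, "ty": 0, "tz": -0.0005, "spin": 0},
  {"tx": 0, "ty": 0, "tz": -0.001, "spin": 0},
  {"tx": 0, "ty": 0, "tz": -0.0015, "spin": 0},
  {"tx": 0, "ty": 0, "tz": -0.0018, "spin": 0},
  {"tx": 0, "ty": 0, "tz": -0.002, "spin": 0},
  {"tx": 0, "ty": 0, "tz": -0.0022, "spin": 0},
  {"tx": 0, "ty": 0, "tz": -0.0023, "spin": 0},
  {"tx": 0, "ty": 0, "tz": -0.0023, "spin": 0},
])

```text
t: 34.9
ee_pos: [600.9, 205.8, 30.6]
orientation: [2.303, 2.137, 0.001]
ft_force: [-2.0, -0.2, 6.4]
width: 57.8
grasp_force: 30.0
```

>>> apply_moves([
  {"tx": 0, "ty": 0, "tz": 0, "spin": 0},
  {"tx": 0, "ty": 0, "tz": 0, "spin": 0},
  {"tx": 0, "ty": 0, "tz": 0, "spin": 0},
  {"tx": 0, "ty": 0, "tz": 0, "spin": 0},
  {"tx": 0, "ty": 0, "tz": 0, "spin": 0},
  {"tx": 0, "ty": 0, "tz": 0.001, "spin": 0},
  {"tx": 0, "ty": 0, "tz": 0.004, "spin": 0},
  {"tx": 0, "ty": 0, "tz": 0.009, "spin": 0},
], gripper=-0.42)

```text
t: 35.7
ee_pos: [600.5, 205.7, 38.7]
orientation: [-2.303, -2.137, 0.001]
ft_force: [0.3, -1.0, 0.1]
width: 62.0
grasp_force: 0.0
```

>>> apply_moves([
  {"tx": 0, "ty": 0, "tz": 0.02, "spin": 0},
  {"tx": 0, "ty": 0, "tz": 0.055, "spin": 0},
  {"tx": 0, "ty": 0, "tz": 0.1, "spin": 0},
  {"tx": -0.01, "ty": 0.005, "tz": 0.145, "spin": 0},
  {"tx": -0.02, "ty": 0.015, "tz": 0.185, "spin": 0},
  {"tx": -0.035, "ty": 0.03, "tz": 0.22, "spin": 0},
  {"tx": -0.048, "ty": 0.04, "tz": 0.235, "spin": 0},
  {"tx": -0.05, "ty": 0.045, "tz": 0.24, "spin": 0},
])

```text
t: 36.5
ee_pos: [549.9, 251.8, 280.5]
orientation: [2.301, 2.138, 0.004]
ft_force: [-0.5, 1.1, -0.4]
width: 62.4
grasp_force: 0.0
```

```bash
python3 - <<'E'
from h import *
cal("wrist"); cv2.imwrite("pics/fin.png",cv2.resize(snap("wrist","f.png")[0:420,120:480],None,fx=1.42,fy=1.42)[...,::-1])
for k,z in dict(small_box=12,round_pot=12,square_box=12,long_box=12,packed_box=12,packed_tin=12).items():
  for r in ctrl.pinpoint(k,"wrist")[:2]: print(k,round(r["score"],2),ray("wrist",r["uv"],z).round(1))
E
```

```text
small_box 0.84 [610.8 323.4  12. ]
round_pot 0.62 [507.2 210.8  12. ]
square_box 0.67 [496.1  87.9  12. ]
long_box 0.87 [603.5 203.3  12. ]
packed_box 0.77 [507.9 334.   12. ]
packed_tin 0.97 [591.3  84.5  12. ]
```

View pics/fin.png

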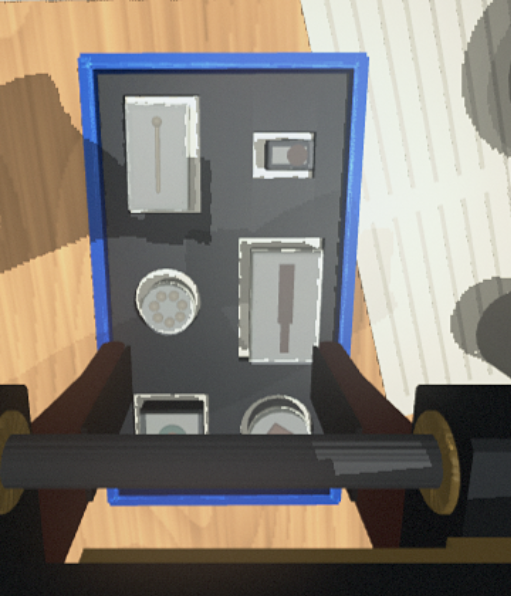

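The last view shows all four containers upright inside their own cut-outs, with floor visible around them. The packed box and tin haven't been disturbed, so I'm handing in.

```bash
python3 -c "
from workcell import ctrl; print(ctrl.close_job())"
```

```text
the job is handed in; nothing more can be done
None
```

All four containers were unstacked from the top and set down upright in their matching cut-outs, the packed box and tin were left alone, and the job was handed in at about 37 s.

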